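Release the safety tab and lift the latch of the deep medicine case

TASK

Unlatch the deep medicine case, the taller and narrower of the two grey cases: first slide its safety tab fully out to the side, off the latch lever, then lift the lever until it stands at least 60 degrees up, and let go. Leave the tab out, and do not touch the flat, wide case.

Things in the scene. Friction and masses are not known exactly. Their poses are not given: they have to be found in the camera images.
- deep_case: Case to unlatch: grey box 116 (x) x 160 (y) x 85 mm high, fixed to the desk. Origin: centre of underside; z up, x to its back, y to its left; front (-x, latch nose) to the robot. On its lid: a latch lever along x at y = 0, and at +y a safety tab whose tongue lies across it. Points below: mm in this frame. Lever bar 14 wide, top z = 100. Tab rails y = 15 to 77, x = -13 to 13, top z = 105.
- safety_tab (a joint): Tab of the deep case, m: 0 locked, 0.026 fully out, sliding to the case's +y (off the lever). Lever is blocked until about 0.018. Stays where left (friction 1.5 N). Moved by its upright black thumb block 14 (x) x 18 (y) x 26 high, centre (0, 40 + travel, 119), z = 106 to 132. Its steel tongue, 14 wide in x, top z = 106.5, reaches from the block to y = -10 when locked.
- latch_lever (a joint): Lever of the deep case, rad: 0 flat, 1.05 = 60 deg up, 1.45 stop. Pivot along y at x = 45, z = 95; the front end rises and swings back. Stays where left (1 N at the grip). Black grip block at the front end, 20 (x) x 18 (y) x 32 high, centre (-47, 0, 113), z = 97 to 129; pinched by its y faces it can turn in the fingers. A nose hangs at x = -61 to z = 64. Play while blocked: 0.03.
- flat_case: The other case, not to be touched: same grey box and catch, but flat and wide: 116 (x) x 210 (y) x 40 mm high, fixed; catch parts up to 47 mm above its lid, nose 5 mm in front. Origin and axes as for the deep case. The two may stand in either place: in front of the printer (370 mm high; robot frame x > 0.51 m, y = 0.06 to 0.50 m: go round its front) or to the right of it.

How it is judged:
By the outcome, as a careful person would: the job done as asked, in the order asked, and still so for the second after the job is handed in, with the robot touching nothing.
It also fails if it takes over 48 s, if anything falls off the work surface, if the arm or the gripper's body presses on something with over 40 N, if the wrist force passes 120 N, or if a joint passes its speed limit or range.

ROBOT

A 6-joint arm with a two-finger parallel gripper is mounted at the origin on the work surface; the furniture and walls round the work are solid. World frame = base frame: x ahead of the robot, y to its left, z up, the work surface at z = 0. Lengths are in m, angles in rad, forces in N, time in s.
With the tool pointing down it reaches from about 0.275 to 0.725 m from the base axis. Payload 15.9 kg.
Tool frame: the origin (TCP) lies between the finger pads; the fingertips stand 11 mm ahead of it and the grasp point (between the pads) lies 8 mm behind it; z points along the fingers, y is the line along which they close (so a half turn about z gives the same grasp; the last joint's range is limited). The gripper opens to 85 mm and grips with 20 to 120 N. Pads are 22 mm wide; open, the fingers measure 114 mm over their backs; the gripper's body (76 mm by 85 mm) begins 54 mm behind the grasp point. The pads swing forward as they close: fully open they stand 13 mm farther back than shut.
Start: joints at [-1.343, 0.213, -0.034, 1.323, 0, 1.571], TCP at [0.113, -0.487, 0.242] pointing down, gripper open.
Joint ranges: [-2.98, 2.98], [-0.74, 1.72], [-1.14, 1.35], [-2.1, 2.04], [-1.57, 1.44], [-3.14, 3.14]. Speed limits (rad/s): [1.89, 1.89, 2.39, 2.57, 3.14, 3.14].

INTERFACE

Orientations are given as a unit quaternion [x, y, z, w].
In Python, from station import * gives the robot as it stands. Calls block until the motion is done:
- move_pose(position, orientation): joint-space move of the TCP to a pose.
- move_linear(position, rotation=None, feed=0.15, threshold=None): straight line of the TCP; rotation=None keeps the orientation; feed is the mean speed in m/s. With threshold (N) it stops when the force on the tool has changed by that much, and returns True; else False.
- goto_joints(angles): joint-space move.
- move_gripper(opening, effort=None): opening from 0.0 (shut) to 1.0 (fully open); effort is the grip in N (None keeps the last); returns when the fingers have stopped.
- hold(seconds).
- ik(position, orientation): joint angles nearest the present ones, or None.
- camera(name): name is "scene" or "side" or "wrist"; returns the picture (420x560x3 uint8, red, green, blue); there is no depth.
- camera_params(name): a dict with "vfov" (degrees; the focal length in pixels is half the picture's height over the tangent of half this angle, whatever the lens; pixels are square), "cx", "cy" (the principal point, pixels), "rvec" (rotation vector, rad) and "tvec" (3), from world to camera coordinates, as OpenCV has them. Camera axes: x right, y down, z forward; pixel columns grow to the right and rows downward; lengths in m; the calibration is good to about 2 mm. The wrist camera is an equidistant fisheye: a pixel r from the principal point sees the ray r / f radians off the axis. A picture is of the moment at which its call begins: read the wrist's pose just before it. camera_params takes no time and is no camera call; for the wrist camera it gives the pose at the moment of the call.
A pose or a line that the arm cannot do raises PlanningError and nothing moves.
- hand_in(): hands the job in; it is judged then, once.
Readings, each from a call of its own:
- current_clock(): time.
- current_joints(): joint angles.
- current_dq(): joint speeds.
- current_joint_torque(): joint torques, N m.
- current_ee_pos(): TCP position.
- current_eef_rot(): TCP orientation.
- current_ft_force(): force on the tool from outside, world axes, zero at the start.
- current_torque(): the same for the moment, N m.
- current_opening(): opening from 0.0 (shut) to 1.0 (fully open).
- current_grasp_force(): force on a finger pad.
Only numpy, scipy, OpenCV 4.12 (cv2) and the standard library are available. Lean on these libraries where they do the work, as an engineer would, in place of code of your own. Each camera call takes 0.05 s, during which the arm holds its last target. There are 200 camera calls.

## Working session

There is one attempt and no reset: what is moved stays moved. The work goes in short steps, each a Python script; the robot and the scene stay as the last script left them, time stands still between calls to the robot, and variables do not carry over. Pictures are saved under pics/ and viewed, at most 10 in all, crops included, and the job is handed in when it is done.

```bash
mkdir -p pics; python3 - <<'E'
from station import *
import cv2,numpy as np
for n in("scene","side"):
    im=camera(n);cv2.imwrite(f"pics/{n}0.png",im[:,:,::-1])
    p=camera_params(n);R=cv2.Rodrigues(np.array(p["rvec"]))[0];print(n,p["vfov"],p["cx"],p["cy"],-R.T@np.array(p["tvec"]),R[2])
print(current_clock(),current_eef_rot())
E
```

```text
scene 48.05755628807222 282.57732349334054 211.14584911605527 [0.10092336 0.74399478 0.45400281] [ 0.45200963 -0.7870851  -0.41974319]
side 55.60645910935924 282.7911497324473 214.16755596189307 [ 0.51278966 -0.6974918   0.40076277] [-0.02062392  0.92676188 -0.37508274]
0.1 [ 9.93520068e-01  1.13655727e-01 -6.18562685e-05 -4.96505069e-04]
```

View pics/scene0.png

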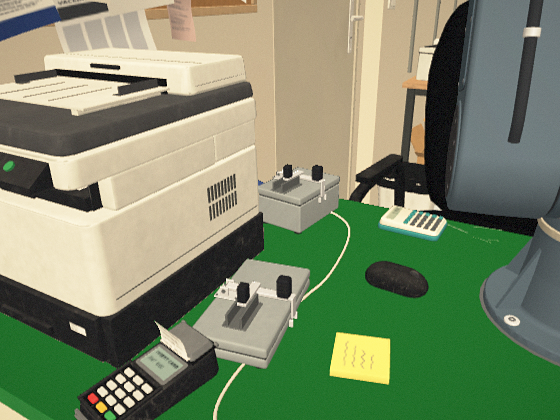

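View pics/side0.png

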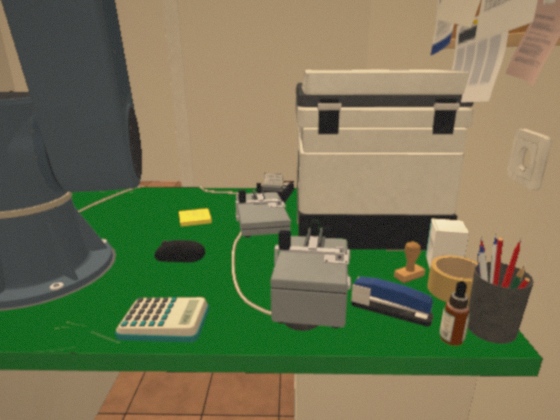

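The deep case stands right of the printer: around pixel (298,197) in scene and (311,280) in side. The flat one is in front of the printer. I'll zoom in on the deep one.

```bash
python3 - <<'E'
import cv2,numpy as np
a=cv2.imread("pics/scene0.png")[155:235,250:350];b=cv2.imread("pics/side0.png")[220:335,262:362]
a=cv2.resize(a,None,fx=4,fy=4,interpolation=cv2.INTER_CUBIC);b=cv2.resize(b,None,fx=4,fy=4,interpolation=cv2.INTER_CUBIC)
c=np.zeros((460,800,3),np.uint8);c[:320,:400]=a;c[:,400:]=b
cv2.imwrite("pics/crop0.png",c)
E
```

```text
(no output)
```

View pics/crop0.png

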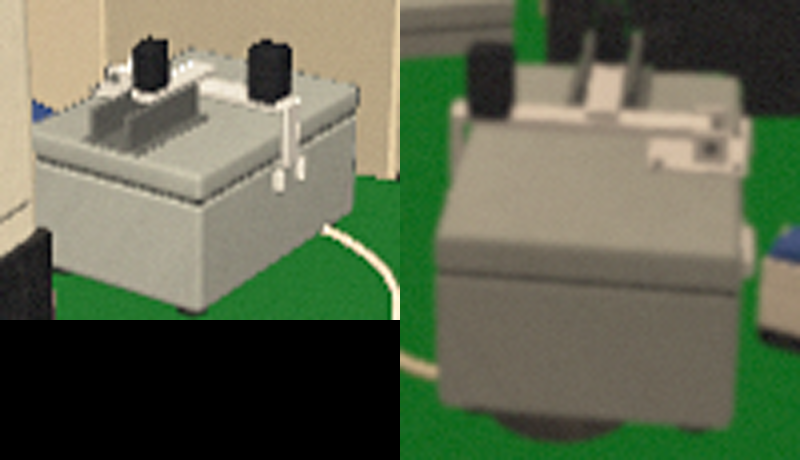

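Scene crop: thumb block top at (287.5,165.3), grip top at (317.5,166), lid front-left corner at about (300.7,201). Side crop: grip top at (284.5,231.5), lid right corners at (272,279.5) and (346.5,285.5), back-left corner at (346.5,239.5).

```bash
cat > h.py <<'E'
from station import *
import numpy as np,cv2
from scipy.spatial.transform import Rotation as Ro
def ray(p,u,v,fish=False):
    f=210/np.tan(np.radians(p["vfov"]/2));d=np.array([(u-p["cx"])/f,(v-p["cy"])/f])
    if fish:
        r=np.hypot(*d);d=np.r_[d/r*np.sin(r),np.cos(r)]
    else: d=np.r_[d,1]
    R=cv2.Rodrigues(np.array(p["rvec"]))[0];return -R.T@np.array(p["tvec"]),R.T@d
def onz(p,u,v,z,fish=False):
    c,d=ray(p,u,v,fish);return c+d*(z-c[2])/d[2]
def proj(p,X):
    f=210/np.tan(np.radians(p["vfov"]/2))
    c=cv2.Rodrigues(np.array(p["rvec"]))[0]@np.array(X)+np.array(p["tvec"])
    r=np.hypot(c[0],c[1]);t=np.arctan2(r,c[2])
    return c[:2]/r*t*f+[p["cx"],p["cy"]]
E
python3 - <<'E'
from h import *
np.set_printoptions(precision=4,suppress=True)
s=camera_params("scene");d=camera_params("side")
print("thumb",onz(s,287.5,165.3,.132));print("grip",onz(s,317.5,166,.129),onz(d,284.5,231.5,.129))
print("scene FL",onz(s,300.7,200,.085))
for u,v in((272,279.5),(346.5,285.5),(346.5,239.5)):print("side",onz(d,u,v,.085))
for n in("wrist",):
    p=camera_params(n);R=cv2.Rodrigues(np.array(p["rvec"]))[0];print(p["vfov"],-R.T@p["tvec"],R)
E
```

```text
thumb [ 0.5498 -0.0605  0.132 ]
grip [ 0.4968 -0.0929  0.129 ] [ 0.5022 -0.1019  0.129 ]
scene FL [ 0.4926 -0.0101  0.085 ]
side [ 0.4846 -0.1795  0.085 ]
side [ 0.5944 -0.1945  0.085 ]
side [ 0.6142 -0.0391  0.085 ]
65.70646984690485 [ 0.1838 -0.4691  0.3732] [[ 0.2253 -0.9743 -0.0007]
 [-0.9329 -0.2159  0.2881]
 [-0.2808 -0.0642 -0.9576]]
```

```bash
python3 - <<'E'
from h import *
np.set_printoptions(precision=4,suppress=True)
yaw=-.131
q=(Ro.from_euler('z',yaw)*Ro.from_euler('x',np.pi)).as_quat()
move_pose([.505,-.10,.285],q)
print(current_joints(),current_clock(),current_ee_pos(),current_ft_force())
import json
p=camera_params("wrist");im=camera("wrist");json.dump({k:np.array(v).tolist() for k,v in p.items()},open("w1.json","w"))
cv2.imwrite("pics/w1.png",im[:,:,::-1])
c,s=np.cos(yaw),np.sin(yaw)
for X in((0,40,132),(-47,0,129),(-58,80,85),(-58,-80,85),(58,-80,85),(58,80,85)):
    x,y,z=np.array(X)/1000;print(X,proj(p,[.546+c*x-s*y,-.104+s*x+c*y,z]))
E
```

```text
[-0.1967  0.242   0.1098  1.4387 -0.0001  3.0765] 2.0917 [ 0.5048 -0.1007  0.2849] [ 0.5133 -0.1984  0.4167]
(0, 40, 132) [237.5806 150.1401]
(-47, 0, 129) [283.1134 200.5463]
(-58, 80, 85) [208.7847 199.8928]
(-58, -80, 85) [357.7877 199.6883]
(58, -80, 85) [361.6961  89.9983]
(58, 80, 85) [204.5022  90.3065]
```

View pics/w1.png

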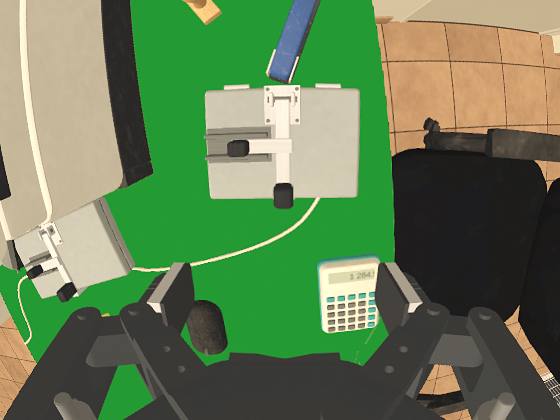

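The wrist view confirms it. Lid corners are at about FL (208,199), FR (358,197), BR (359,89) and BL (205,92), the thumb block at about (238,148) and the grip at about (283,196). The prediction fits within a few pixels. I'll refine it with masks.

```bash
python3 - <<'E'
from h import *
import json
np.set_printoptions(precision=4,suppress=True)
p=json.load(open("w1.json"));im=cv2.imread("pics/w1.png");hsv=cv2.cvtColor(im,cv2.COLOR_BGR2HSV)
roi=np.zeros(im.shape[:2],np.uint8);roi[84:212,190:372]=255
blk=cv2.inRange(hsv,(0,0,0),(180,255,62))&roi
n,l,st,ce=cv2.connectedComponentsWithStats(blk)
for i in range(1,n):
    if st[i,4]>60: print(st[i],ce[i])
def edge(fixed,rng,axis,sign):
    pass
g=cv2.inRange(hsv,(0,0,90),(180,60,205))&roi
g=cv2.morphologyEx(g,cv2.MORPH_OPEN,np.ones((9,9)));g=cv2.morphologyEx(g,cv2.MORPH_CLOSE,np.ones((25,25)))
c=max(cv2.findContours(g,0,2)[0],key=cv2.contourArea);r=cv2.minAreaRect(c);print(r)
pts=cv2.approxPolyDP(c,8,True)[:,0];print(pts.tolist())
for u,v in pts:print(onz(p,u,v,.085,True))
E
```

```text
[227 140  22  16 123] [241.7886 145.065 ]
[274 183  19  25 254] [285.0236 192.7047]
((236.97076416015625, 136.93434143066406), (34.307945251464844, 76.55094909667969), 58.861026763916016)
[[263, 106], [253, 126], [207, 135], [208, 163], [227, 163], [231, 139], [264, 138]]
[ 0.5879 -0.0892  0.085 ]
[ 0.5692 -0.0763  0.085 ]
[ 0.5676 -0.0277  0.085 ]
[ 0.5384 -0.0237  0.085 ]
[ 0.5353 -0.0438  0.085 ]
[ 0.5594 -0.052   0.085 ]
[ 0.5554 -0.0857  0.085 ]
```

```bash
python3 - <<'E'
from h import *
import json
np.set_printoptions(precision=4,suppress=True)
p=json.load(open("w1.json"));im=cv2.imread("pics/w1.png");hsv=cv2.cvtColor(im,cv2.COLOR_BGR2HSV)
g=255-cv2.inRange(hsv,(40,100,40),(85,255,255));m=np.zeros_like(g);m[80:212,190:372]=g[80:212,190:372]
m=cv2.morphologyEx(m,cv2.MORPH_OPEN,np.ones((41,41)))
c=max(cv2.findContours(m,0,2)[0],key=cv2.contourArea)[:,0].astype(float)
b=c.min(0);e=c.max(0);print(b,e)
def fit(sel):
    P=np.array([onz(p,u,v,.085,True)[:2] for u,v in sel]);vx,vy,x,y=cv2.fitLine(P.astype(np.float32),cv2.DIST_HUBER,0,.001,.001).ravel();return np.array([x,y]),np.array([vx,vy])
u,v=c.T
S={"front":(v>e[1]-5)&(u>215)&(u<350),"back":(v<b[1]+5)&(u>215)&(u<350),"left":(u<b[0]+5)&(v>105)&(v<185),"right":(u>e[0]-4)&(v>105)&(v<185)}
for k,s in S.items():
    q,d=fit(c[s]);a=np.degrees(np.arctan2(d[1],d[0]));print(k,s.sum(),q,a)
# blocks: dark top-face extents
r=cv2.inRange(hsv,(0,0,0),(180,255,75))
for (x0,x1,y0,y1,z) in((220,256,132,164,.132),(268,300,176,214,.129)):
    ys,xs=np.nonzero(r[y0:y1,x0:x1]);B=(xs.min()+x0,xs.max()+x0+1,ys.min()+y0,ys.max()+y0+1);print(B,onz(p,(B[0]+B[1])/2,(B[2]+B[3])/2,z,True))
E
```

```text
[206.  87.] [359. 198.]
front 2 [ 0.4892 -0.1085] -51.500065
back 7 [ 0.6071 -0.0875] 82.685234
left 6 [ 0.5396 -0.0233] -6.8539085
right 4 [ 0.5249 -0.1798] -6.8928876
(np.int64(227), np.int64(249), np.int64(140), np.int64(157)) [ 0.5526 -0.0649  0.132 ]
(np.int64(274), np.int64(293), np.int64(183), np.int64(208)) [ 0.5041 -0.0988  0.129 ]
```

```bash
python3 - <<'E'
import cv2
im=cv2.imread("pics/w1.png")[76:216,190:375];cv2.imwrite("pics/w1c.png",cv2.resize(im,None,fx=4,fy=4,interpolation=cv2.INTER_CUBIC))
E
```

```text
(no output)
```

View pics/w1c.png

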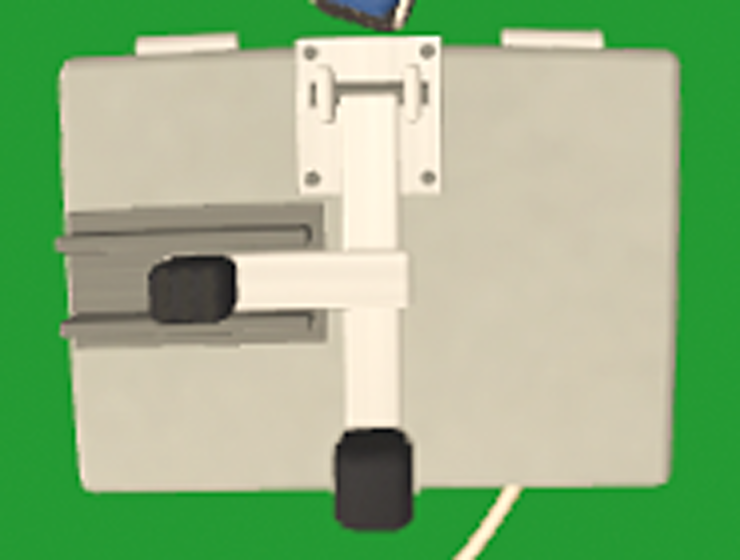

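The thumb block top centre is at pixel (238,148.5) and the grip top at (283.5,195.5). The lid's front-edge centre is (284,197.8) and its back-edge centre (283,88.5), with the tab still locked.

```bash
python3 - <<'E'
from h import *
import json
np.set_printoptions(precision=4,suppress=True)
p=json.load(open("w1.json"))
yaw=-.122;R=Ro.from_euler('z',yaw).as_matrix()
for u,v,X in((238,148.5,(0,.04,.132)),(283.5,195.5,(-.047,0,.129)),(284,197.8,(-.058,0,.085)),(283,88.5,(.058,0,.085))):
    w=onz(p,u,v,X[2],True);print(w,(w-R@X)[:2])
q=(Ro.from_euler('z',yaw-np.pi/2)*Ro.from_euler('x',np.pi)).as_quat()
for s in(1,-1):
  print(ik([.55,-.064,.2],(Ro.from_euler('z',yaw+s*np.pi/2)*Ro.from_euler('x',np.pi)).as_quat()))
E
```

```text
[ 0.5526 -0.0649  0.132 ] [ 0.5477 -0.1046]
[ 0.5041 -0.0988  0.129 ] [ 0.5507 -0.1046]
[ 0.4904 -0.0975  0.085 ] [ 0.5479 -0.1045]
[ 0.6028 -0.1114  0.085 ] [ 0.5453 -0.1044]
[-0.1158  0.3342  0.0203  1.2568  0.      1.577 ]
[-0.1158  0.3342  0.0203  1.2568  0.     -1.5646]
```

```bash
cat >> h.py <<'E'
yaw=-.122;RC=Ro.from_euler('z',yaw);C=np.array([.548,-.1045,0])
def W(x,y,z): return C+RC.apply([x/1000,y/1000,z/1000])
def Q(a): return (Ro.from_euler('z',yaw+a)*Ro.from_euler('x',np.pi)).as_quat()
np.set_printoptions(precision=4,suppress=True)
E
python3 - <<'E'
from h import *
q=Q(-np.pi/2)
move_pose(W(0,40,200),q)
move_gripper(.6,30)
print(move_linear(W(0,40,120),feed=.1,threshold=8),current_ee_pos(),W(0,40,120))
f0=current_ft_force()
move_gripper(0,30);print("open",current_opening(),current_grasp_force(),current_ft_force()-f0)
print(move_linear(W(0,70,120),feed=.06,threshold=12))
print(RC.inv().apply(current_ee_pos()-C),current_ft_force()-f0,current_opening(),current_clock())
cv2.imwrite("pics/w2.png",camera("wrist")[:,:,::-1])
E
```

```text
False [ 0.5532 -0.0648  0.1206] [ 0.5529 -0.0648  0.12  ]
open 0.15723663025639228 31.952505111694336 [-3.5667  0.4809  7.2466]
True
[-0.0003  0.0661  0.1204] [ 1.17   -4.9119  5.2371] 0.15700617114193285 8.25
```

View pics/w2.png

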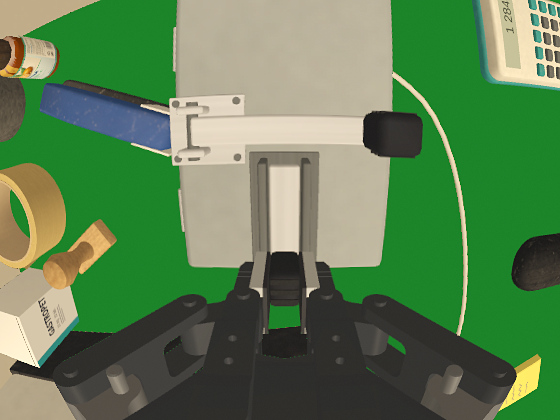

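The tongue is fully clear of the lever and the tab is at its stop with 26 mm of travel. Next I release it and lift the lever.

```bash
python3 - <<'E'
from h import *
move_gripper(.5)
x,y,_=RC.inv().apply(current_ee_pos()-C)*1000
move_linear(W(x,y,200),feed=.15)
move_pose(W(-47,0,200),Q(np.pi))
print(current_joints(),current_opening())
print(move_linear(W(-47,0,110),feed=.1,threshold=8),RC.inv().apply(current_ee_pos()-C))
f0=current_ft_force()
move_gripper(0,30);print("open",current_opening(),current_grasp_force(),current_ft_force()-f0)
f0=current_ft_force();m=0
for t in range(8,81,8):
    t=np.radians(min(t,74));c,s=np.cos(t),np.sin(t)
    X,Z=-92,23
    if move_linear(W(45+X*c+Z*s,0,95-X*s+Z*c-8),feed=.08,threshold=30): print("stop",np.degrees(t));break
    print(int(np.degrees(t)),current_ft_force()-f0,current_opening())
print(current_clock())
cv2.imwrite("pics/s3.png",camera("side")[200:340,230:400,::-1].repeat(4,0).repeat(4,1))
E
```

```text
[-0.1944  0.2471 -0.0986  1.2257  0.     -0.0739] 0.49819532781814596
False [-0.0466 -0.      0.1105]
open 0.20879170457265084 34.6221649646759 [-0.8925 -2.5974  3.6263]
8 [-3.9327 -0.8436  1.8171] 0.2073610597511936
16 [-5.8084 -1.6202  1.9321] 0.2023232082767069
24 [-5.7082 -1.5369  2.745 ] 0.208731196112149
32 [-4.4361 -1.2925  3.3319] 0.20239943691920165
40 [-4.2921 -1.287   0.3095] 0.20699441890758224
48 [-1.7994 -0.9027  0.0781] 0.20839540076751303
56 [-1.473  -1.1391 -1.8673] 0.20671060979841374
64 [-1.0094 -1.2698 -3.5528] 0.2068529741879821
72 [-0.4062 -1.2569 -3.639 ] 0.20623372107599425
74 [-2.0076 -0.7862 -2.4511] 0.20231682738055198
15.1583
```

View pics/s3.png

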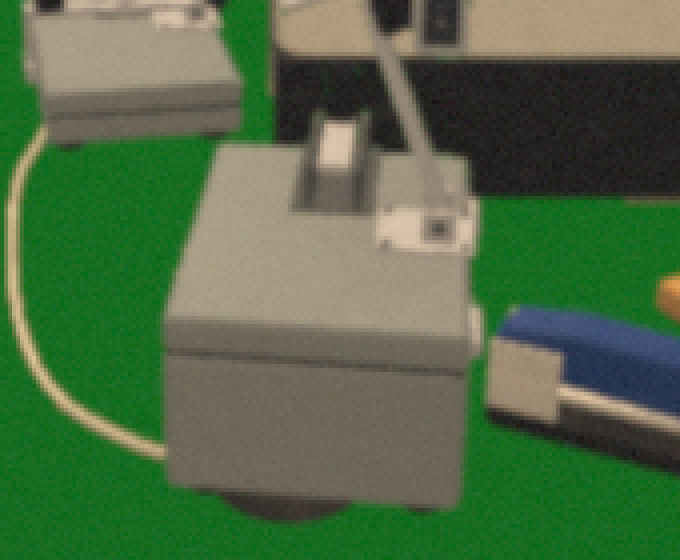

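The lever stands steeply raised, with its bar running from (440,215) up to (380,10) in the crop, and the tab is still out. I'll release and rise straight up.

```bash
python3 - <<'E'
from h import *
move_gripper(.6);hold(.3)
p=current_ee_pos()
move_linear(p+[0,0,.12],feed=.12)
move_pose(W(-160,-40,320),Q(np.pi))
a=camera("side")[180:320,250:390,::-1].repeat(3,0).repeat(3,1)
b=camera("scene")[120:240,240:360,::-1].repeat(3,0).repeat(3,1)
o=np.zeros((420,780,3),np.uint8);o[:,:420]=a;o[:360,420:]=b
cv2.imwrite("pics/f4.png",o);print(current_clock(),current_ft_force())
E
```

```text
18.025 [ 0.8874 -0.1433  0.2658]
```

View pics/f4.png

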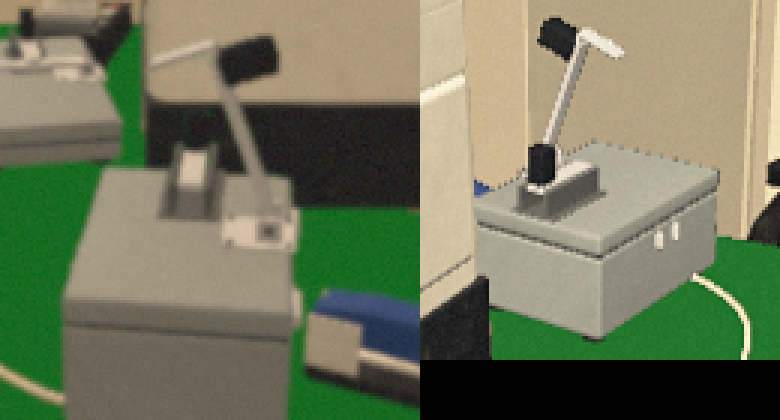

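Released. The lever holds at about 70°, with its bar from (270,215) to (220,75) in the side crop. The tab's thumb block is at the outer end of its rails, at (540,163) in the scene crop.

```bash
python3 -c "
from station import *
print(hand_in())"
```

```text
the job is handed in; nothing more can be done
None
```

The deep case is unlatched and the job handed in at about 18 s: its tab is fully out (26 mm), its lever was released and holds at about 70°, and I kept clear of the flat case.

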